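Latch the lamp module onto the microscope illuminator

TASK

Slide the blue lamp module along its rail fully home against the white light port, swing the wire bail of the draw latch over so that its bar sits behind the keeper on top of the module, then press the red lever down past centre until it lies flat and the module is held. Leave the other things on the desk where they are.

Things in the scene. Friction and masses are not known exactly. Their poses are not given: they have to be found in the camera images.
- unit: Illuminator unit, fixed to the desk. Origin: centre of its underside, on the desk. Its x axis runs along the rail from the lever end towards the lamp module, z up. Aluminium base plate 320 x 100 mm, 12 mm high (x from -150 to 170 mm). White port block, x from -130 to -10 mm, 96 mm wide, top 70 mm above the desk, with a small black knob on its +y side standing out 16 mm. The lever's pivot (axis along y) is at x = -50 mm, 84 mm above the desk.
- lamp_module (a joint): How far the blue lamp module stands from home along its rail, m: 0 = home against the port block, up to 0.06 away (along the unit's +x). It cannot leave the rail; its sliding friction is about 2.5 N.
- lamp_back (a point): Centre of the module's black rear face, 43 mm above the desk; axes as the unit's, the face looks to +x. The module is 100 mm long, 80 mm wide and its top is 70 mm above the desk. Push it here towards -x.
- keeper (a point): Point on the module's top face where the bail's bar belongs, just behind the keeper; 50 mm from the module's front and rear. Axes as the unit's. The steel keeper is an upright tab, 26 mm wide, 7 mm thick and 14 mm high, on the -x side of this point, leaning about 0.2 rad over towards +x. With the module home this point is 90 mm from the lever's pivot along x.
- latch_lever (a joint): Angle of the red lever, rad: 0 = closed, lying flat on the port block and pointing to the unit's -x; 1.57 = upright; open limit 2.15, leaning towards the module. Stays where left until the latch is tensioned. Closing it with the bail hooked takes about 7 N near the end of the handle; dead centre is near 0.3 rad, beyond which it is pulled shut.
- lever_pad (a point): Middle of the outer face (uppermost when closed) of the lever's red handle, 58 mm from its pivot; when the lever is closed its axes are the unit's and it is 87 mm above the desk. The handle is 26 to 30 mm wide, 6 mm thick, ends 70 mm from the pivot. With the lever open this face looks to the unit's +x side: push it towards -x and then down, in an arc.
- latch_bail (a joint): Angle of the wire bail relative to the lever, rad, growing as the bail is raised. The bail's rise above the unit's +x direction is latch_bail - latch_lever (0 = level, 1.57 = straight up). The bail turns on a pin on the lever, 18 mm from the lever's pivot (with the lever closed the pin lies 17.6 mm to -x and 3.6 mm below the pivot; it turns with the lever). Stiff hinge: the bail stays where left when steep, and sinks slowly by itself below about 0.7 rad.
- bail_bar (a point): Middle of the bail's cross bar, 6 mm thick and 44 mm long along the unit's y; 102 mm from the bail's pin. x axis: from the pin to the bar, z: up when the bail is level. The bail is sprung and stretches up to 12 mm along x under load (8 N per mm). Lying on the module, the bar is 73 mm above the desk.
- tab_top (a point): Middle of the top face of the yellow tab on the bar, 10 x 24 mm (along the bail, across), 26 mm high; in the bail's axes this point is 10 mm beyond the bar and 23 mm above it. Push or pinch it.
- objective_mid (a point): Bystander: steel microscope objective standing upright, 34 mm diameter, 52 mm high; its centre. Leave alone.
- oil_bottle_mid (a point): Bystander: amber bottle, 34 mm diameter, 65 mm high; its centre. Leave alone.
- slide_box_mid (a point): Bystander: green slide box 95 x 82 x 32 mm; its centre. Leave alone.
- screwdriver_mid (a point): Bystander: screwdriver 160 mm long lying on the desk; its middle. Leave alone.
- mug_mid (a point): Bystander: white mug, 80 mm diameter, 90 mm high; its centre. Leave alone.
- petri_mid (a point): Bystander: glass dish 92 mm diameter, 16 mm high; its centre. Leave alone.

How it is judged:
On the way, in this order (a step that is already met when the one before it is completed fails the run):
1. the lamp module is slid to within 12 mm of home (value of joint lamp_module below 0.012 m), for 0.1 s.
2. the bail's bar lies behind the keeper while the lever is still open (more than 0.7 rad) (x of bail_bar in the frame of keeper between -0.005 and 0.025 m and z of bail_bar in the frame of keeper below 0.01 m and value of joint latch_lever above 0.7 rad), for 0.1 s.
At the end, for the whole second after the job is handed in: The lamp module is home (within 3 mm), the bail's bar is behind the keeper (from 5 mm before to 25 mm beyond its place, less than 10 mm above the module's top) and the lever is closed past centre (below 0.12 rad) and at rest (x of bail_bar in the frame of keeper between -0.005 and 0.025 m and z of bail_bar in the frame of keeper below 0.01 m and value of joint latch_lever below 0.12 rad and value of joint lamp_module below 0.003 m and velocity of joint latch_lever between -0.05 and 0.05 rad/s); the robot touches nothing.
It fails at once if a bystander is moved by more than 40 mm (distance of any of objective_mid, oil_bottle_mid, slide_box_mid, screwdriver_mid, mug_mid, petri_mid from where it was at the start of the episode above 0.04 m).
It also fails if it takes over 61 s, if anything falls off the work surface, if the arm or the gripper's body presses on something with over 40 N, if the wrist force passes 120 N, or if a joint passes its speed limit or range.

ROBOT

A 6-joint arm with a two-finger parallel gripper is mounted at the origin on the work surface. World frame = base frame: x ahead of the robot, y to its left, z up, the work surface at z = 0. Lengths are in m, angles in rad, forces in N, time in s.
With the tool pointing down it reaches from about 0.325 to 1 m from the base axis. Payload 5.1 kg.
Tool frame: the origin (TCP) lies midway between the tips of the shut fingers; the grasp point (between the pads) lies 19 mm behind it (grasp_offset is the z of the grasp point in the tool frame, in m); z points along the fingers, y is the line along which they close (so a half turn about z gives the same grasp; the last joint's range is limited). The gripper opens to 85 mm and grips with 20 to 120 N. Pads are 22 mm wide; open, the fingers measure 114 mm over their backs; the gripper's body (76 mm by 85 mm) begins 54 mm behind the grasp point. The pads swing forward as they close: fully open they stand 13 mm farther back than shut.
Start: joints at [1.031, 0.124, 1.65, -0, 1.367, -0.083], TCP at [0.287, 0.583, 0.231] pointing down, gripper open.
Joint ranges: [-2.61, 2.61], [-1.02, 2.33], [0.03, 2.71], [-1.35, 4.49], [0.32, 2.68], [-2.91, 2.91]. Speed limits (rad/s): [2.57, 2.57, 3.14, 3.14, 3.14, 3.14].

INTERFACE

Orientations are given as a 3x3 rotation matrix whose columns are the frame's x, y, z axes.
In Python, from station import * gives the robot as it stands.
- The arm moves only by the tool jog_arm, never from a script. Its argument "series" is a list of rows, each a list of 5 numbers: the finger opening in cm, from 0 to 8.54, then the shift along the tool's x, y, z in cm, then the turn about the tool's z in rad. In form: [[fingers, tx, ty, tz, roll], ...]. A call has 1 to 12 rows; each row is the pose to reach, as a shift and turn from the pose commanded when the call began, along the tool's axes at that moment; what a row does not reach only later rows make up. A row lasts 1/8 s, in which the tool goes at most 62.5 mm and 10.7 degrees, less where a joint would pass 70% of its speed; a pose out of reach is approached as far as the arm can. A call with a gripper value outside its range is refused whole. The fingers move at their own pace and stop on an object; "grip_force" is the grip in N (left out, the last holds). Time passes only in rows, so rows that repeat a pose let the fingers close. It gives the time, the measured TCP pose, the force and the opening at its end, in the units of the state.
- state(): the state, without advancing time (a new reading comes with each control period).
- camera(name): name is "scene" or "top"; returns a dict with "pixels" (400x640x3 uint8, blue, green, red), "vertical_fov" (degrees; the focal length in pixels is half the picture's height over the tangent of half this angle, whatever the lens; pixels are square), "cx", "cy" (the principal point, pixels), "k1" (the pictures are not rectified: a ray, as slopes to the right and down, at radius r is drawn at 1 + k1 r^2 times it, then the intrinsics apply), "R" (3x3) and "t" (3): a world point X has camera coordinates R X + t. Camera axes: x right, y down, z forward; pixel columns grow to the right and rows downward; lengths in m; the calibration is good to about 2 mm. A picture is of the moment at which its call begins. There is no depth.
- finish_job(): hands the job in, once; it reports no verdict.
The state is a dict: "t": time; "joint_positions": joint angles; "dq": joint speeds; "joint_efforts": joint torques, N m; "tcp_pos": TCP position; "tcp_rot": TCP orientation; "contact_force": force on the tool from outside, world axes, zero at the start; "moment": the same for the moment, N m; "grip_width": finger opening in m.
Only numpy, scipy, OpenCV 4.12 (cv2) and the standard library are available. Lean on these libraries where they do the work, as an engineer would, in place of code of your own. Each camera call takes 0.05 s, during which the arm holds its last target. There are 200 camera calls.

## Working session

There is one attempt and no reset: what is moved stays moved. The work goes in short steps, Python scripts to look and compute and a tool call to move; the robot and the scene stay as the last step left them, time stands still between calls to the robot, and variables do not carry over. Pictures are saved under pics/ and viewed, on a budget of 10 in all, crops included, one or two more only if the job needs it, and the job is handed in when it is done.

Besides the shell and the picture viewer there is one more tool, called as name(argument=value, ...) on one line, values as JSON. jog_arm: Moves the arm, as the interface text tells. Its arguments: {"type":"object","properties":{"series":{"type":"array","items":{"type":"array","items":{"type":"number"}}},"grip_force":{"type":"number"}},"required":["series"]}

```bash
mkdir -p pics; ls; python3 - <<'E'
from station import *
import cv2,pickle
s=state();print(s)
for n in("scene","top"):
    c=camera(n);cv2.imwrite(f"pics/{n}0.png",c["pixels"]);pickle.dump(c,open(n+".pkl","wb"));print({k:v for k,v in c.items() if k!="pixels"})
E
```

```text
pics
{'t': 0.0, 'joint_positions': array([ 1.03137497e+00,  1.24511776e-01,  1.65167816e+00,  2.87454471e-05,
        1.36751577e+00, -8.26203752e-02]), 'dq': array([ 0.00130999, -0.00058994, -0.00188725,  0.0008789 , -0.00179899,
       -0.00099026]), 'joint_efforts': array([-5.79166262e-04, -4.23605347e+01, -3.65452802e+01, -9.35722915e-05,
        6.68504494e-03,  1.97632238e-05]), 'tcp_pos': array([0.28641486, 0.58280833, 0.23004626]), 'tcp_rot': array([[-8.97465422e-01,  4.41083422e-01, -1.10949966e-03],
       [ 4.41084771e-01,  8.97463643e-01, -1.79854483e-03],
       [ 2.02427304e-04, -2.10351520e-03, -9.99997767e-01]]), 'contact_force': array([-0.10896836,  0.73961322,  0.38780151]), 'moment': array([-0.0217143 ,  0.00594356,  0.01428724]), 'grip_width': 0.08565606117848962}
{'vertical_fov': 48.18746275350796, 'cx': 324.36486977416877, 'cy': 196.1145550040377, 'k1': 0.032491201362143604, 'R': array([[-0.11733416,  0.99304148,  0.01006522],
       [ 0.76599895,  0.0969488 , -0.63548921],
       [-0.63204296, -0.06685464, -0.77204414]]), 't': array([ 0.08589846, -0.36109378,  1.4687674 ])}
{'vertical_fov': 51.429044194382016, 'cx': 320.13764969432253, 'cy': 198.55821794198397, 'k1': -0.07756947582659737, 'R': array([[ 0.13664001, -0.99060673,  0.00527303],
       [-0.96695621, -0.1345305 , -0.2165577 ],
       [ 0.2152329 ,  0.02449165, -0.97625558]]), 't': array([-0.10060607,  0.57017388,  1.1222884 ])}
```

View pics/scene0.png

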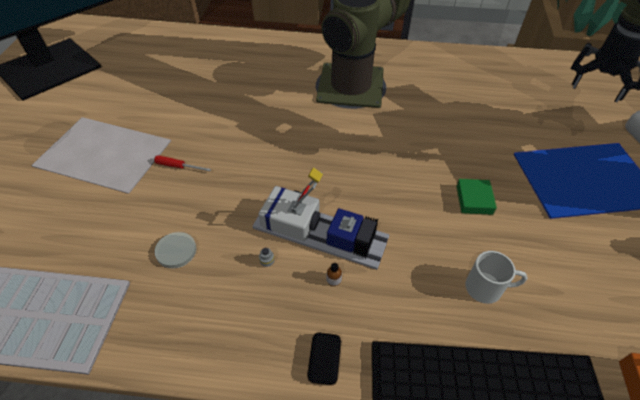

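View pics/top0.png

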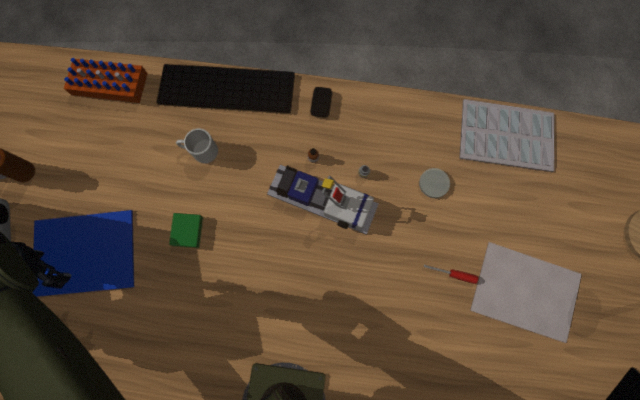

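The scene view shows the unit at about (320,225), with +x to the right; its lever and bail are up near (315,175). The top view shows the unit at about (322,200), rotated about 15°. I'll zoom both for corners.

```bash
cat > h.py <<'E'
import numpy as np,cv2,pickle
from station import *
def K(c):
    f=200/np.tan(np.radians(c["vertical_fov"]/2));return f
def ray(c,p):
    f=K(c);d=np.array([(p[0]-c["cx"])/f,(p[1]-c["cy"])/f])
    u=d.copy()
    for _ in range(20):u=d/(1+c["k1"]*(u@u))
    R,t=np.array(c["R"]),np.array(c["t"])
    v=R.T@np.array([u[0],u[1],1]);return -R.T@t,v/np.linalg.norm(v)
def onz(c,p,z):
    o,v=ray(c,p);return o+v*(z-o[2])/v[2]
def tri(c1,p1,c2,p2):
    A=[];b=[]
    for c,p in((c1,p1),(c2,p2)):
        o,v=ray(c,p);M=np.eye(3)-np.outer(v,v);A.append(M);b.append(M@o)
    A=np.vstack(A);b=np.hstack(b);x=np.linalg.lstsq(A,b,rcond=None)[0];return x,np.linalg.norm(A@x-b)
def proj(c,X):
    q=np.array(c["R"])@X+np.array(c["t"]);u=q[:2]/q[2];u=u*(1+c["k1"]*(u@u));return u*K(c)+[c["cx"],c["cy"]]
def crop(c,x,y,w,h,s,name):
    im=cv2.resize(c["pixels"][y:y+h,x:x+w],None,fx=s,fy=s,interpolation=cv2.INTER_CUBIC)
    cv2.imwrite(name,im);return im
E
python3 - <<'E'
from h import *
a=pickle.load(open("scene.pkl","rb"));b=pickle.load(open("top.pkl","rb"))
i=crop(a,240,160,160,110,5,"pics/x.png");j=crop(b,260,155,160,90,5,"pics/y.png")
cv2.imwrite("pics/s1.png",i);cv2.imwrite("pics/t1.png",j)
E
```

```text
(no output)
```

View pics/s1.png

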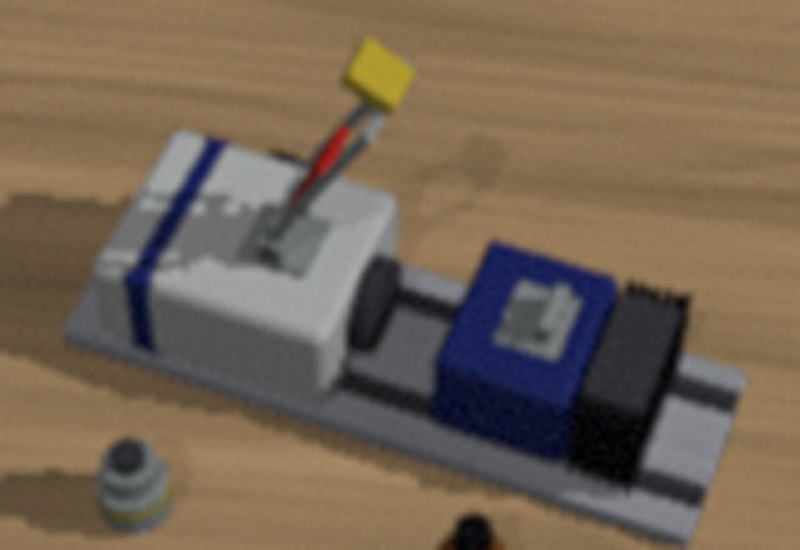

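View pics/t1.png

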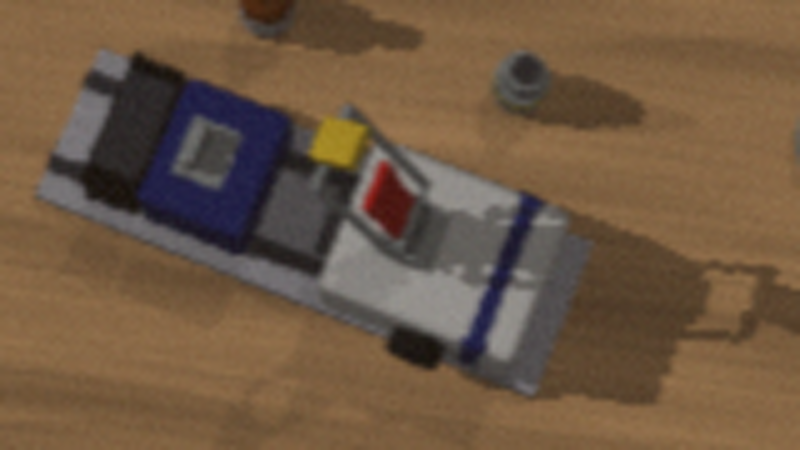

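Zoomed crops give the base plate corners: scene right-far (747,375), right-near (690,543), left-near (65,335); top (103,50), (38,197), (533,393), (592,240). The yellow tab is at (378,68) and (340,142).

```bash
cat >> h.py <<'E'
def unit():
    d=np.load("unit.npz");return d["o"],d["R"]
def U(p): o,R=unit();return R.T@(np.asarray(p)-o)
def W(p): o,R=unit();return R@np.asarray(p)+o
E
python3 - <<'E'
from h import *
a=pickle.load(open("scene.pkl","rb"));b=pickle.load(open("top.pkl","rb"))
S=lambda x,y:((x+.5)/5-.5+240,(y+.5)/5-.5+160)
T=lambda x,y:((x+.5)/5-.5+260,(y+.5)/5-.5+155)
P=[];L=[]
for c,p,l in((a,S(747,375),(.17,.05)),(a,S(690,543),(.17,-.05)),(a,S(65,335),(-.15,-.05)),(b,T(103,50),(.17,-.05)),(b,T(38,197),(.17,.05)),(b,T(533,393),(-.15,.05)),(b,T(592,240),(-.15,-.05))):
    P.append(onz(c,p,.012)[:2]);L.append(l)
P=np.array(P);L=np.array(L);Pc=P-P.mean(0);Lc=L-L.mean(0)
H=Lc.T@Pc;th=np.arctan2(H[0,1]-H[1,0],H[0,0]+H[1,1])
R=np.array([[np.cos(th),-np.sin(th),0],[np.sin(th),np.cos(th),0],[0,0,1]])
o=np.r_[P.mean(0)-R[:2,:2]@L.mean(0),0];print(o,th);print(np.round((R[:2,:2]@L.T).T+o[:2]-P,4))
np.savez("unit.npz",o=o,R=R)
print("tab",*[ (U(x),e) for x,e in [tri(a,S(378,72),b,T(340,142))]])
# blue top corners & rear face top edge at z=.07
for n,c,p in(("blue-front far",a,S(494,243)),("blue front near",a,S(437,362)),("rear far",a,S(690,297)),("t front",b,T(292,125)),("t front2",b,T(240,250)),("t rear",b,T(137,55)),("t rear2",b,T(87,190)),("keep",b,T(205,152)),("lever top c",a,S(545,320))):
    print(n,np.round(U(onz(c,p,.07)),4))
h=np.array([0,0,1])
print("red",tri(a,S(335,150),b,T(388,198)), U(tri(a,S(335,150),b,T(388,198))[0]))
print("barends", U(tri(a,S(375,130),b,T(350,110))[0]))
print("barend lo", U(tri(a,S(362,108),b,T(345,200))[0]))
E
```

```text
[ 0.59003254 -0.03635647  0.        ] 1.3235890861076152
[[-0.0018  0.0011]
 [-0.0011  0.0001]
 [-0.0008 -0.0024]
 [ 0.0024  0.0019]
 [ 0.0014  0.0023]
 [-0.0005 -0.0015]
 [ 0.0005 -0.0015]]
tab (array([-0.00219975,  0.00077679,  0.2085828 ]), np.float64(0.0001546266553072729))
blue-front far [0.0417 0.0362 0.07  ]
blue front near [ 0.0407 -0.0375  0.07  ]
rear far [0.1371 0.0395 0.07  ]
t front [ 0.0376 -0.033   0.07  ]
t front2 [0.0374 0.0458 0.07  ]
t rear [ 0.1363 -0.0381  0.07  ]
t rear2 [0.1314 0.0463 0.07  ]
keep [0.0777 0.0005 0.07  ]
lever top c [0.0787 0.0025 0.07  ]
red (array([ 0.57856179, -0.06316819,  0.14258709]), np.float64(0.005190469386941421)) [-0.02880349  0.00456129  0.14258709]
barends [ 0.00224084 -0.01949774  0.19517816]
barend lo [-0.0145004   0.01686862  0.16358242]
```

jog_arm(series=[[0, -51, -26, 0, -0.21], [0, -51, -26, 0, -0.21], [0, -51, -26, 0, -0.21], [0, -51, -26, 0, -0.21], [0, -51, -26, 0, -0.21], [0, -51, -26, 0, -0.21], [0, -51, -26, 0, -0.21], [0, -51, -26, 0, -0.21], [0, -51, -26, 0, -0.21], [0, -51, -26, 0, -0.21], [0, -51, -26, 0, -0.21], [0, -51, -26, 0, -0.21]])

```text
t: 1.6
tcp_pos: [0.6289, 0.1264, 0.231]
tcp_rot: [[-0.97, 0.243, -0.001], [0.243, 0.97, 0.0], [0.001, 0.0, -1.0]]
contact_force: [1.0, 0.9, 0.2]
grip_width: -0.0001
```

```bash
cat >> h.py <<'E'
def rep():
    s=state();o,R=unit();Rt=np.array(s["tcp_rot"]);print("t",s["t"],"unit tcp mm",np.round(U(s["tcp_pos"])*1e3,1),"F unit",np.round(R.T@s["contact_force"],1),"w",round(s["grip_width"],4),"yaw err",np.round(np.arctan2(*(R.T@Rt[:,1])[[1,0]]),4));return s
def to(*mm):
    s=state();print("shift cm",np.round(np.array(s["tcp_rot"]).T@(W(np.array(mm)/1e3)-s["tcp_pos"])*100,2))
E
python3 -c "
from h import *
rep();to(165,0,40)"
```

```text
t 1.6 unit tcp mm [167.3   2.2 231. ] F unit [ 1.1 -0.7  0.2] w -0.0001 yaw err 0.0019
shift cm [-0.23 -0.23 19.1 ]
```

jog_arm(series=[[0, -0.2, -0.2, 6, 0], [0, -0.2, -0.2, 12, 0], [0, -0.2, -0.2, 17, 0], [0, -0.2, -0.2, 19, 0], [0, -0.2, -0.2, 19, 0]])

```text
t: 2.22
tcp_pos: [0.6302, 0.1235, 0.0405]
tcp_rot: [[-0.97, 0.243, -0.002], [0.243, 0.97, -0.0], [0.002, -0.001, -1.0]]
contact_force: [0.0, 0.3, -0.0]
grip_width: 0.0003
```

jog_arm(series=[[0, 0, -1, 0, 0], [0, 0, -2, 0, 0], [0, 0, -3, 0, 0], [0, 0, -3.8, 0, 0], [0, 0, -4.5, 0, 0], [0, 0, -5, 0, 0], [0, 0, -5.4, 0, 0], [0, 0, -5.7, 0, 0], [0, 0, -5.7, 0, 0]])

```text
t: 3.35
tcp_pos: [0.6167, 0.0669, 0.0408]
tcp_rot: [[-0.97, 0.244, -0.001], [0.244, 0.97, -0.001], [0.001, -0.001, -1.0]]
contact_force: [0.4, 0.5, 0.9]
grip_width: -0.0002
```

```bash
python3 -c "
from h import *
rep()
c=camera('top');crop(c,260,155,160,90,5,'pics/t2.png')"
```

```text
t 3.35 unit tcp mm [106.7  -0.6  40.8] F unit [ 0.5 -0.3  0.9] w -0.0002 yaw err 0.0004
```

View pics/t2.png

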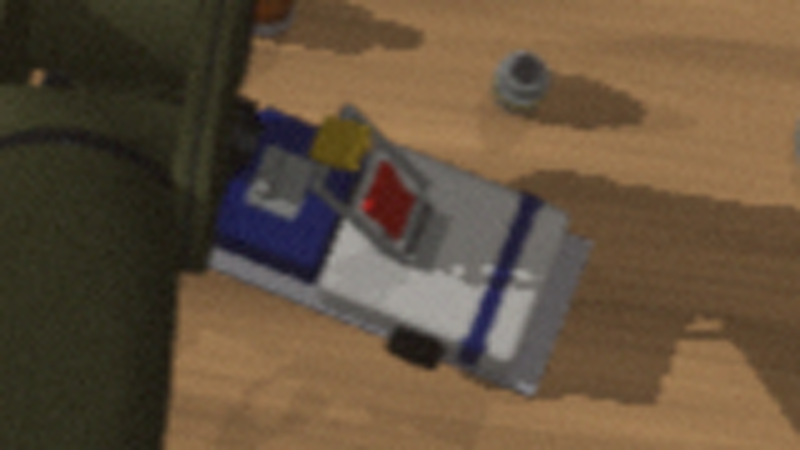

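The module (crop (280,190)) now sits against the port, or nearly so. I'll push the last few mm until the force rises.

jog_arm(series=[[0, 0, -0.2, 0, 0], [0, 0, -0.3, 0, 0], [0, 0, -0.4, 0, 0], [0, 0, -0.4, 0, 0]])

```text
t: 3.9
tcp_pos: [0.6159, 0.0645, 0.0408]
tcp_rot: [[-0.97, 0.245, -0.001], [0.245, 0.97, 0.002], [0.001, 0.002, -1.0]]
contact_force: [1.7, 5.4, -2.3]
grip_width: 0.0001
```

```bash
python3 -c "
from h import *
rep()"
```

```text
t 3.9 unit tcp mm [104.1  -0.4  40.8] F unit [ 5.7 -0.3 -2.3] w 0.0001 yaw err 0.0002
```

jog_arm(series=[[0, 0, -0.15, 0, 0], [0, 0, -0.3, 0, 0], [0, 0, -0.3, 0, 0]])

```text
t: 4.28
tcp_pos: [0.6159, 0.0644, 0.0409]
tcp_rot: [[-0.97, 0.245, 0.002], [0.245, 0.969, 0.007], [-0.0, 0.007, -1.0]]
contact_force: [3.9, 16.1, -5.2]
grip_width: -0.0001
```

```bash
python3 -c "
from h import *
rep()"
```

```text
t 4.275 unit tcp mm [104.1  -0.5  40.9] F unit [16.5  0.2 -5.2] w -0.0001 yaw err -0.0004
```

Home is confirmed: the TCP held at x=104 while the force rose to 16 N. Next I'll back off, rise, and go over the bail tab.

jog_arm(series=[[0, 0, 1.5, 0, 0], [0, 0, 1.5, -6, 0], [0, 0, 1.5, -12, 0], [0, 0, 1.5, -18, 0], [0, 0, 0, -20, 0], [0, 0, -5, -20, 0], [0, 0, -10.5, -20, 0], [0, 0, -10.5, -20, 0], [0, 0, -10.5, -20, 0]])

```text
t: 5.4
tcp_pos: [0.5894, -0.0416, 0.2403]
tcp_rot: [[-0.969, 0.245, -0.002], [0.245, 0.969, 0.0], [0.002, -0.0, -1.0]]
contact_force: [0.6, 0.5, 0.4]
grip_width: -0.0001
```

```bash
python3 -c "
from h import *
rep();to(-3,0,220)"
```

```text
t 5.4 unit tcp mm [ -5.2  -0.7 240.3] F unit [ 0.6 -0.5  0.4] w -0.0001 yaw err -0.0006
shift cm [0.06 0.22 2.03]
```

jog_arm(series=[[0, 0, 0.2, 2.3, 0], [0, 0, 1, 3.2, 0], [0, 0, 2.1, 4, 0], [0, 0, 3, 4.7, 0], [0, 0, 3.8, 5.5, 0], [0, 0, 4.6, 6.4, 0], [0, 0, 5.3, 7.3, 0], [0, 0, 5.9, 8.3, 0], [0, 0, 6.4, 9.4, 0], [0, 0, 6.4, 9.4, 0]])

```text
t: 6.65
tcp_pos: [0.6062, 0.0248, 0.1472]
tcp_rot: [[-0.97, 0.242, 0.001], [0.242, 0.97, 0.004], [0.0, 0.004, -1.0]]
contact_force: [1.4, 6.1, 2.6]
grip_width: 0.0002
```

```bash
python3 -c "
from h import *
rep()
a=camera('scene');i=crop(a,240,150,160,110,5,'pics/s3.png')"
```

```text
t 6.65 unit tcp mm [ 63.3  -0.7 147.2] F unit [6.2 0.2 2.6] w 0.0002 yaw err 0.0029
```

View pics/s3.png

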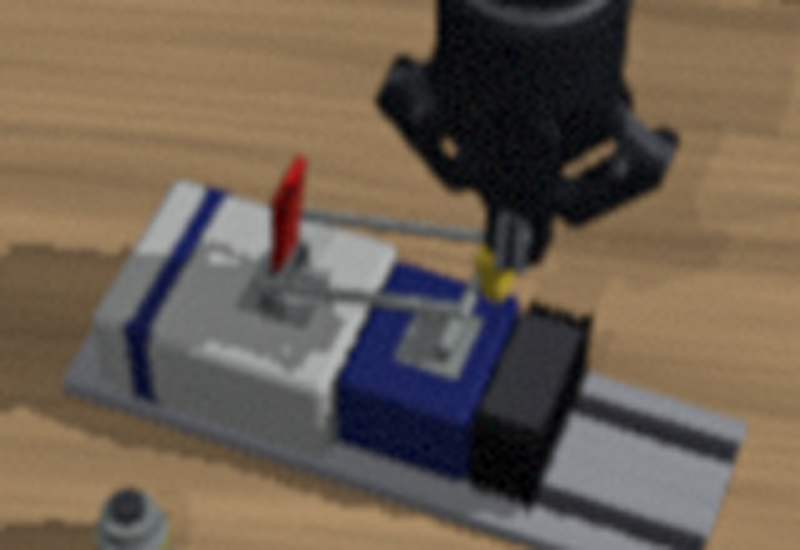

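The bail is nearly level at about (380,295). The lever has moved nearer upright, with its tip at (298,160). The tab (493,275) sits under the -x part of the fingers. I'll measure these on the unit's y=0 plane.

```bash
cat >> h.py <<'E'
def ony(c,p,y=0.):
    o0,v=ray(c,p);o,R=unit();o1=R.T@(o0-o);v1=R.T@v;return np.round((o1+v1*(y-o1[1])/v1[1])*1e3,1)
E
python3 -c "
from h import *
a=pickle.load(open('scene.pkl','rb'))
S=lambda x,y:((x+.5)/5-.5+240,(y+.5)/5-.5+150)
for n,p,y in(('lever tip -y',(302,165),-.014),('lever tip mid',(296,160),0),('lever base -y',(283,270),-.014),('tab top -y',(480,250),0.0),('tab bottom -y',(492,300),-.012),('tab bl',(478,283),-.012),('bar end -y',(465,312),-.022),('bar end up',(470,290),-.022),('wire pinend',(325,293),-.022),('wire bend +y',(480,237),.022)): print(n,ony(a,S(*p),y))
"
```

```text
lever tip -y [-31.5 -14.  184.7]
lever tip mid [-40.8   0.  169.3]
lever base -y [-43.5 -14.  107.2]
tab top -y [ 45.5   0.  145.6]
tab bottom -y [ 55.9 -12.  129.4]
tab bl [ 49.1 -12.  138.2]
bar end -y [ 47.  -22.  128.7]
bar end up [ 48.9 -22.  145.1]
wire pinend [-19.5 -22.  111. ]
wire bend +y [ 38.1  22.  126.3]
```

jog_arm(series=[[0, 0, 0, -2, 0], [0, 0, 0, -5, 0], [0, 0, 2, -10, 0], [0, 0, 8, -10, 0], [0, 0, 11, -10, 0], [0, 0, 11, -10, 0]])

```text
t: 7.45
tcp_pos: [0.6326, 0.1299, 0.248]
tcp_rot: [[-0.971, 0.241, 0.0], [0.241, 0.971, -0.0], [-0.0, -0.0, -1.0]]
contact_force: [0.3, -1.3, -0.5]
grip_width: 0.0001
```

```bash
cat >> h.py <<'E'
def look(name):
    a=camera("scene");b=camera("top");print(round(state()["t"],2))
    q={}
    for c,n,(x,y,w,h) in((a,"s",(240,140,160,130)),(b,"t",(255,150,170,100))):
        p=c["pixels"][y:y+h,x:x+w].astype(int);B,G,Rr=p[...,0],p[...,1],p[...,2]
        for k,m in(("yel",(Rr>90)&(G>.7*Rr)&(B<.45*Rr)),("red",(Rr>90)&(G<.4*Rr)&(B<.4*Rr))):
            m=m.astype(np.uint8);nn,l,st,ce=cv2.connectedComponentsWithStats(m)
            if nn<2: print(n,k,"none");continue
            i=1+st[1:,4].argmax();q[n,k]=(ce[i][0]+x,ce[i][1]+y);print(n,k,np.round(q[n,k],1),st[i])
    for k in("yel","red"):
        if("s",k)in q and("t",k)in q:
            X,e=tri(a,q["s",k],b,q["t",k]);print(k,np.round(U(X)*1e3,1),round(e*1e3,1))
    i=crop(a,250,150,130,100,4,"/tmp/i.png");j=crop(b,260,155,130,90,4,"/tmp/j.png")
    j=cv2.copyMakeBorder(j,0,0,0,0,0)
    cv2.imwrite(f"pics/{name}.png",cv2.resize(np.vstack([i[:300],j[:300]]),None,fx=1,fy=1))
E
python3 -c "
from h import *
rep();look('p4')"
```

```text
t 7.45 unit tcp mm [171.6  -0.6 248. ] F unit [-1.2 -0.6 -0.5] w 0.0001 yaw err 0.0042
7.55
s yel [341.4 215.8] [98 72  8  9 41]
s red [297.2 191.6] [55 42  6 22 69]
t yel [305.5 185.1] [48 31  6  9 35]
t red [342.2 195. ] [85 41  5  9 20]
yel [61.2  0.7 93.5] 0.6
red [-45.2  -1.5 134.9] 0.2
```

View pics/p4.png

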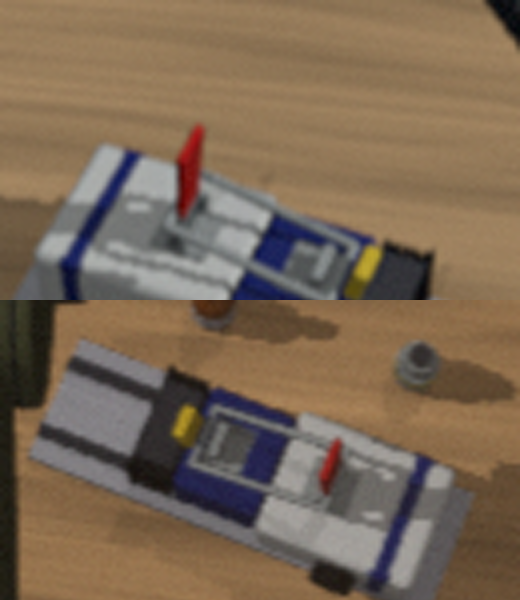

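The bail lies level, with its bar behind the keeper. The tab-top triangulates to (61,93.5) mm, which puts the bar at about (45,74) mm. The lever is near 1.67 rad. Next I'll bring the fingers down on the lever's +x side and close part way.

jog_arm(series=[[0, 0, -6, 0, 0], [0, 0, -12, 0, 0], [0, 0, -18, 0, 0], [0, 0, -18.7, 0, 0], [0, 0, -18.7, 0, 0], [0, 0, -18.7, 4, 0], [0, 0, -18.7, 8, 0], [0, 0, -18.7, 11, 0], [0, 0, -18.7, 11, 0]])

```text
t: 8.68
tcp_pos: [0.5848, -0.0521, 0.1341]
tcp_rot: [[-0.97, 0.243, -0.006], [0.243, 0.97, 0.001], [0.007, -0.0, -1.0]]
contact_force: [0.3, 0.7, -0.1]
grip_width: -0.0001
```

```bash
python3 -c "
from h import *
rep();to(-42,0,138.7);to(-52.6,0,136)"
```

```text
t 8.675 unit tcp mm [-16.6   1.2 134.1] F unit [ 0.8 -0.1 -0.1] w -0.0001 yaw err 0.0022
shift cm [-0.11 -2.54 -0.46]
shift cm [-0.11 -3.6  -0.19]
```

Closing slowly to about 1.2 rad, so the bail gets time to sink.

jog_arm(series=[[0, -0.1, -0.8, -0.4, 0], [0, -0.1, -1.2, -0.4, 0], [0, -0.1, -1.5, -0.4, 0], [0, -0.1, -1.8, -0.4, 0], [0, -0.1, -2.1, -0.4, 0], [0, -0.1, -2.4, -0.4, 0], [0, -0.1, -2.7, -0.4, 0], [0, -0.1, -3, -0.3, 0], [0, -0.1, -3.3, -0.3, 0], [0, -0.1, -3.6, -0.2, 0], [0, -0.1, -3.6, -0.2, 0], [0, -0.1, -3.6, -0.2, 0]])

```text
t: 10.18
tcp_pos: [0.5787, -0.0894, 0.1392]
tcp_rot: [[-0.97, 0.244, -0.0], [0.244, 0.97, -0.001], [0.0, -0.001, -1.0]]
contact_force: [-0.5, -1.3, 0.2]
grip_width: 0.0002
```

```bash
python3 -c "
from h import *
rep();look('p5')"
```

```text
t 10.175 unit tcp mm [-54.2  -2.  139.2] F unit [-1.4  0.1  0.2] w 0.0002 yaw err 0.0004
10.28
s yel [338.6 215.2] [96 71  7  9 38]
s red [292.1 196.2] [49 51  8 12 61]
t yel [307.5 185.9] [50 32  6  9 33]
t red none
yel [54.9  0.4 93.2] 1.0
```

View pics/p5.png

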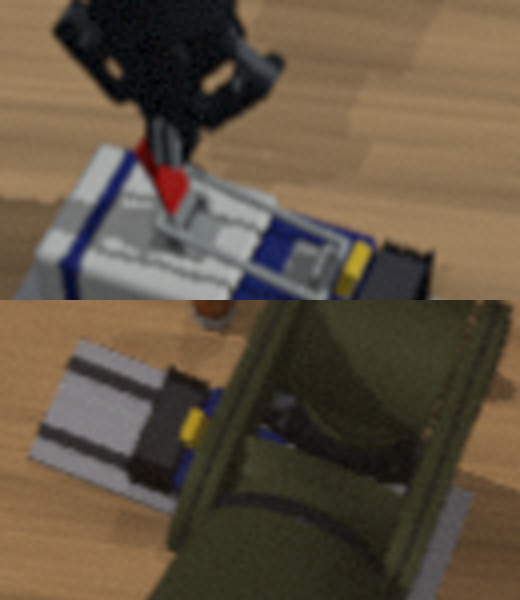

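The lever is at about 1.2 rad with the bail still hooked: the tab at (55,93) mm puts the bar at about (39,74) mm. Continuing the arc.

jog_arm(series=[[0, 0.1, -0.85, 0.7, 0], [0, 0.1, -1.3, 1.0, 0], [0, 0.1, -1.75, 1.4, 0], [0, 0.1, -2.15, 1.8, 0], [0, 0.1, -2.5, 2.2, 0], [0, 0.1, -2.8, 2.65, 0], [0, 0.1, -3.1, 3.1, 0], [0, 0.1, -3.3, 3.6, 0], [0, 0.1, -3.45, 4.1, 0], [0, 0.1, -3.55, 4.7, 0], [0, 0.1, -3.65, 5.2, 0], [0, 0.1, -3.65, 5.4, 0]])

```text
t: 11.78
tcp_pos: [0.5683, -0.1238, 0.0868]
tcp_rot: [[-0.97, 0.244, -0.003], [0.244, 0.97, 0.001], [0.004, 0.0, -1.0]]
contact_force: [-10.0, 1.9, 20.9]
grip_width: -0.0001
```

```bash
python3 -c "
from h import *
rep();look('p6')"
```

```text
t 11.775 unit tcp mm [-90.1  -0.3  86.8] F unit [-0.6 10.2 20.9] w -0.0001 yaw err 0.0006
11.88
s yel [337.  214.9] [94 70  7 13 47]
s red [279.9 199.8] [ 28  52  24  14 107]
t yel [308.8 186.6] [51 33  6  8 32]
t red none
yel [51.   0.6 92. ] 0.9
```

It bottomed at z=86.8 mm, which is the closed height. Now I'll retract and check.

jog_arm(series=[[0, 0, 0, -2, 0], [0, 0, 0, -8, 0], [0, 0, 0, -14, 0], [0, -6, 0, -18, 0], [0, 12, 0, -18, 0], [0, 18, 0, -18, 0], [0, 24, 0, -18, 0], [0, 24, 0, -18, 0], [0, 24, 0, -18, 0]])

```text
t: 13.0
tcp_pos: [0.3342, -0.0649, 0.265]
tcp_rot: [[-0.97, 0.244, 0.0], [0.244, 0.97, -0.0], [-0.0, -0.0, -1.0]]
contact_force: [-0.1, -0.0, 1.5]
grip_width: -0.0002
```

```bash
python3 -c "
from h import *
rep();look('p7')"
```

```text
t 13.0 unit tcp mm [-90.2 241.  265. ] F unit [-0.1  0.1  1.5] w -0.0002 yaw err 0.0007
13.1
s yel [337.1 214.8] [94 70  7 12 47]
s red [279.1 198.8] [ 28  52  24  14 184]
t yel [308.9 186.4] [51 33  6  8 30]
t red [356.7 206.2] [ 92  49  20  15 172]
yel [51.2  0.3 92.9] 0.7
red [-93.5   0.9  85.1] 1.3
```

View pics/p7.png

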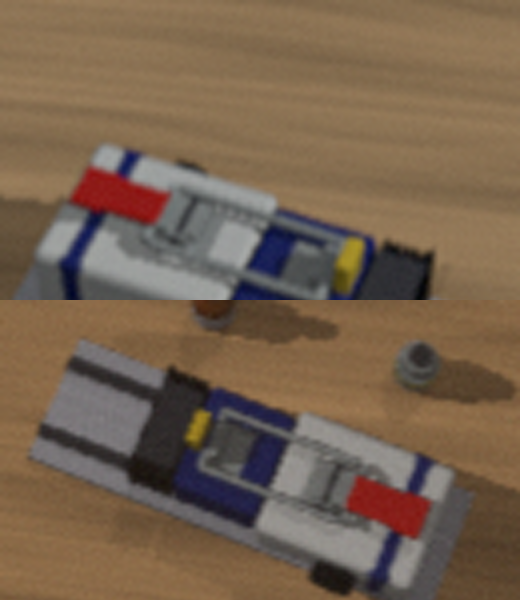

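The red lever lies flat at (120,195) in the scene half and (388,505) in the top half. The bail's bar is behind the keeper, the module is against the port, and the arm is clear. Handing in.

```bash
python3 -c "
from station import *
print(finish_job())"
```

```text
the job is handed in; nothing more can be done
None
```

The lamp module is home against the port, the bail is hooked behind the keeper, and the lever is pressed flat past centre. I handed the job in at about 13 s of the 61 s allowed; the hand-in gives no verdict.

**What I did**
- **Module:** I pushed it along the rail with shut fingers. The tool stopped at x = 104 mm, where I expected home at 104.5 mm, while the force rose to 16 N.
- **Bail:** I swung it down by its tab. While doing this the lever moved from about 1.9 to about 1.67 rad, still well above the 0.7 rad limit. The fingers also ended on the far side of the tab rather than squarely on top of it, but the bail came down correctly.
- **Lever:** I closed it in two stages, checking halfway that the bar was still hooked. It bottomed at 86.8 mm, against 87 mm for closed.

**Last checks, with the arm clear**
- **Lever:** the middle of the red handle measured (-93.5, 1, 85) mm in the unit's frame, and the lever looked flat in both views.
- **Bar:** the yellow tab measured (51, 0, 93) mm. That puts the bar about 40 mm along the rail and 71–73 mm above the desk, which is its place behind the keeper.
- **Disagreements:** the two views disagreed by at most about 1.3 mm on these points, and no check failed.
- **Bystanders:** I did not re-measure the objects. Those in the last crops had not visibly moved, and I never felt contact with any.

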